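Empty the deburring tumbler into the parts tray

ROBOT

A 7-joint arm with a two-finger parallel gripper is mounted at the origin on a cart in front of the work surface, level with it; the furniture and walls round the work are solid. World frame = base frame: x ahead of the robot, y to its left, z up, the work surface at z = 0. Lengths are in m, angles in rad, forces in N, time in s.
With the tool pointing down it reaches from about 0.4 to 0.875 m from the base axis. Payload 6.5 kg.
Tool frame: the origin (TCP) lies midway between the tips of the shut fingers; the grasp point (between the pads) lies 19 mm behind it (arm.grip_depth is the distance from the TCP to the grasp point, in m); z points along the fingers, y is the line along which they close (so a half turn about z gives the same grasp; the last joint's range is limited). The gripper opens to 88 mm and grips with 3 to 60 N. Pads are 18 mm wide; open, the fingers measure 123 mm over their backs; the gripper's body (75 mm by 187 mm) begins 45 mm behind the grasp point.
Start: joints at [-1.364, 0.536, -0.004, 1.538, 0.003, 1.067, -0.071], TCP at [0.175, 0.626, 0.239] pointing down, gripper open.
Joint ranges: [-2.7, 2.7], [-0.37, 2.16], [-1.27, 1.26], [0.24, 2.4], [-1.31, 4.45], [0.19, 1.91], [-2.76, 2.76]. Speed limits (rad/s): [2.39, 2.39, 3.14, 3.14, 3.14, 3.14, 3.14].

INTERFACE

Orientations are given as a 3x3 rotation matrix whose columns are the frame's x, y, z axes.
In Python, from cell import arm gives the robot as it stands. The module is installed in compiled form; this text tells all that it offers.
- The arm moves only by the tool carry_out, never from a script. Its argument "rows" is a list that holds one entry, the list of rows, each a list of 4 numbers: the shift along the world's x, y, z in mm, then the turn about the world's z in degrees. A call has 1 to 12 rows; each row shifts and turns the commanded pose from where the row before left it; what a row does not reach is not made up. A row lasts 1/8 s, in which the tool goes at most 62.5 mm and 10.7 degrees, less where a joint would pass 70% of its speed; a pose out of reach is approached as far as the arm can. A call with a gripper value outside its range is refused whole. "hand" is the opening, from 0 (shut) to 1 (fully open), set as the call begins (left out, the last holds). The fingers move at their own pace and stop on an object; "newtons" is the grip in N (left out, the last holds). Time passes only in rows, so rows that do not move let the fingers close. It gives the time, the measured TCP pose, the force, the opening and the grip force at its end, in the units of the state.
- arm.get_obs(): the state, without advancing time (a new reading comes with each control period).
- arm.camera(name): name is "scene" or "top" or "wrist"; returns the picture (420x560x3 uint8, blue, green, red); there is no depth.
- arm.calibration(name): a dict with "fovy" (degrees; the focal length in pixels is half the picture's height over the tangent of half this angle, whatever the lens; pixels are square), "cx", "cy" (the principal point, pixels), "camera_from_world" (4x4, takes a point from world to camera coordinates); the wrist camera has in their place "mount" (4x4, takes a point from camera to tool coordinates, whose origin is the TCP and whose axes are the flange's). Camera axes: x right, y up, looking along -z (the intrinsics and any distortion apply to the point x, -y, -z); pixel columns grow to the right and rows downward; lengths in m; the calibration is good to about 2 mm. A picture is of the moment at which its call begins: read the wrist's pose just before it. calibration takes no time and is no camera call.
- arm.hand_in(): hands the job in; it is judged then, once.
The state is a dict: "t": time; "joints": joint angles; "dq": joint speeds; "joint_torque": joint torques, N m; "position": TCP position; "ee_rot": TCP orientation; "contact_force": force on the tool from outside, world axes, zero at the start; "ft_torque": the same for the moment, N m; "width": opening from 0.0 (shut) to 1.0 (fully open); "grip_force": force on a finger pad.
Only numpy, scipy, OpenCV 4.12 (cv2) and the standard library are available. Lean on these libraries where they do the work, as an engineer would, in place of code of your own. Each camera call takes 0.05 s, during which the arm holds its last target. There are 200 camera calls.

TASK

The three pieces in the tumbler drum (a pipe off-cut, a drilled flat bar and a big bolt) are clean: take the drum by its bar handle and tip it over until all three have dropped out into the tray in front of it, jogging the drum if one hangs up. Then swing the drum back fully upright against its stop and let go, leaving the pieces lying in the tray and everything else on the bench where it stands.

Things in the scene. Friction and masses are not known exactly. Their poses are not given: they have to be found in the camera images.
- tumbler: fixed stand of a small bench tumbler: grey steel legs carrying a drum on a level pivot. Origin on the bench, 218 mm straight below the pivot; z up, x along the pivot line, y the way the drum pours (to the tray). It stands on a 58 mm high plywood board (x +-135, y -225 to 245 mm). The legs, at x = +-97 mm, slope back to -y; behind them a switch box, its top 116 mm up
- drum (a joint): tipping angle of the drum (rad): 0 = mouth straight up, against a hard stop; grows as the mouth swings over to the stand's +y and down; hard stop at 2.44. The pivot is stiff (0.7 N m, some 6 to 9 N at the handle), so the drum stays where it is left. Steel starts to slide on its wall at slopes of 25 to 36 degrees: the last pieces leave only well past level (2.0 to 2.4)
- drum_mouth (a point): centre of the drum's mouth, 75 mm from the pivot, moves with the drum. The drum is an open steel pot, 144 mm outside, 136 mm inside, 126 mm deep, its floor 51 mm the other side of the pivot; a 78 mm wide motor hangs under it to 107 mm below the pivot. z points out of the mouth
- drum_handle (a point): middle of the handle on the drum's side away from the tray: round black rubber bar, 15 mm thick, 88 mm free, parallel to the pivot and 130 mm from it; it can turn between fingers. Drum upright: level with the pivot, axis 58 mm off the wall, the rim 75 mm higher, so a hand straight down beside the wall meets the rim: come in leaning 35 to 45 degrees away from the drum
- tray: fixed sheet-metal tray, 240 (x) x 250 (y) x 45 mm high, walls and floor 4 mm, on the board in front of and partly under the drum. Origin at the centre of its underside, z up
- long_pipe_mid (a point): middle of a long pipe off-cut, open dark rusty tube 49 mm across and 85 mm long; z along the pipe; starts standing in the drum
- hex_bolt_mid (a point): middle of a big steel hex bolt, 67 mm long, head 20 mm across; y along its length, head at +y; starts lying on the flat bar
- flat_bar_mid (a point): middle of a drilled piece of flat bar, 40 x 85 x 10 mm; y along its length, z through its thickness; starts lying on the drum's floor
- angle_offcut: piece of angle iron, 40 x 120 x 40 mm, on the bench at the tray end of the board; origin at the centre of its underside, y along its length
- electrode_can: can of welding rods, 71 mm across, 218 mm tall, standing behind the drum; origin at the centre of its foot
- bench_tin: food tin, 102 mm across, 118 mm tall, to the right; origin at the centre of its foot
- bench_jar: screw-top jar, 69 mm across, 84 mm tall, to the left; origin at the centre of its foot

How it is judged:
By the outcome, as a careful person would: the job done as asked, in the order asked, and still so for the second after the job is handed in, with the robot touching nothing.
It also fails if it takes over 54 s, if anything falls off the work surface, if the arm or the gripper's body presses on something with over 40 N, if the wrist force passes 120 N, or if a joint passes its speed limit or range.

## Working session

There is one attempt and no reset: what is moved stays moved. The work goes in short steps, Python scripts to look and compute and a tool call to move; the robot and the scene stay as the last step left them, time stands still between calls to the robot, and variables do not carry over. Pictures are saved under pics/ and viewed, at most 10 in all, crops included, and the job is handed in when it is done.

Besides the shell and the picture viewer there is one more tool, called as name([rows], argument=value, ...), one row to a line, values as JSON. carry_out: Moves the arm, as the interface text tells. Its arguments: {"type":"object","properties":{"rows":{"type":"array"},"hand":{"type":"number"},"newtons":{"type":"number"}},"required":["rows"]}

```bash
mkdir -p pics; python3 - <<'E'
from cell import arm
import cv2,numpy as np
for n in ("scene","top"):
    cv2.imwrite(f"pics/{n}0.png",arm.camera(n)); c=arm.calibration(n); print(n,{k:(np.round(v,4).tolist() if hasattr(v,'shape') else v) for k,v in c.items()})
print(arm.calibration("wrist"),arm.grip_depth)
o=arm.get_obs();print(o)
E
```

```text
scene {'fovy': 53.254556970351665, 'cx': 282.9652879119527, 'cy': 206.18021538284106, 'camera_from_world': [[0.7044, -0.7096, 0.0138, -0.4088], [0.6052, 0.6107, 0.5106, -0.4394], [-0.3708, -0.3514, 0.8597, -1.3799], [0.0, 0.0, 0.0, 1.0]]}
top {'fovy': 49.08907620716258, 'cx': 281.3313949623407, 'cy': 211.4621615910329, 'camera_from_world': [[-0.0136, -0.9995, -0.0283, 0.021], [0.9979, -0.0154, 0.0628, -0.5691], [-0.0632, -0.0273, 0.9976, -1.5276], [0.0, 0.0, 0.0, 1.0]]}
{'fovy': 59.789552796422676, 'cx': 277.06669074163005, 'cy': 209.953228617165, 'mount': array([[ 1.11331786e-03,  9.62562465e-01,  2.71057673e-01,
         6.88480017e-02],
       [ 9.99999289e-01, -1.18728012e-03,  1.08885334e-04,
        -1.03227032e-04],
       [ 4.26630321e-04,  2.71057359e-01, -9.62563102e-01,
        -1.45893075e-01],
       [ 0.00000000e+00,  0.00000000e+00,  0.00000000e+00,
         1.00000000e+00]])} 0.0187
{'t': 0.1, 'joints': array([-1.36421444,  0.53715583, -0.00442682,  1.53876292,  0.0025956 ,
        1.06730748, -0.07121403]), 'dq': array([ 2.03946694e-03, -1.37531414e-03,  2.72995585e-06, -1.10091642e-03,
        1.08990146e-03,  2.13758197e-04,  2.15886277e-04]), 'joint_torque': array([ 2.36648673e-03, -5.72085178e+01,  9.93640870e-01, -2.52229643e+01,
       -5.61901170e-02,  1.34786102e-02,  4.95772179e-05]), 'position': array([0.17498495, 0.62541996, 0.23788885]), 'ee_rot': array([[-9.63037400e-01,  2.69367527e-01, -3.19683499e-04],
       [ 2.69367689e-01,  9.63036085e-01, -1.59617173e-03],
       [-1.22090086e-04, -1.62328548e-03, -9.99998675e-01]]), 'contact_force': array([-0.36946029, -0.32206906,  0.31723445]), 'ft_torque': array([ 0.03982407, -0.03315048,  0.00035049]), 'grip_force': 0.0, 'width': 0.9993160132682403}
```

View pics/scene0.png

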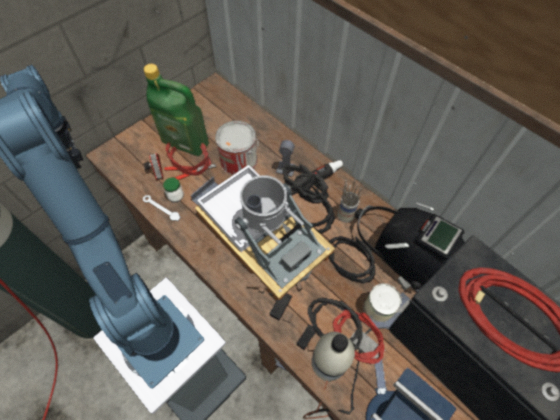

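View pics/top0.png

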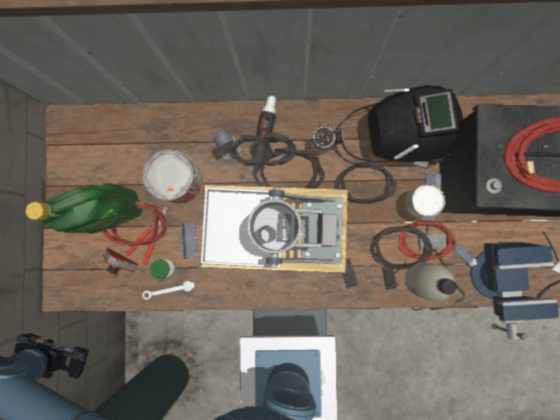

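Scene: drum near (265,200), tray to its upper left. Top: drum centre ~(274,226), handle ~(305,228), tray left of it (world +y). I'll zoom in to localise it.

```bash
python3 - <<'E'
import cv2,numpy as np
a=cv2.imread("pics/top0.png")[175:285,190:360]; b=cv2.imread("pics/scene0.png")[150:300,180:340]
cv2.imwrite("pics/topc.png",cv2.resize(a,None,fx=4.7,fy=4.7,interpolation=cv2.INTER_CUBIC))
cv2.imwrite("pics/scenec.png",cv2.resize(b,None,fx=4,fy=4,interpolation=cv2.INTER_CUBIC))
E
```

```text
(no output)
```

View pics/topc.png

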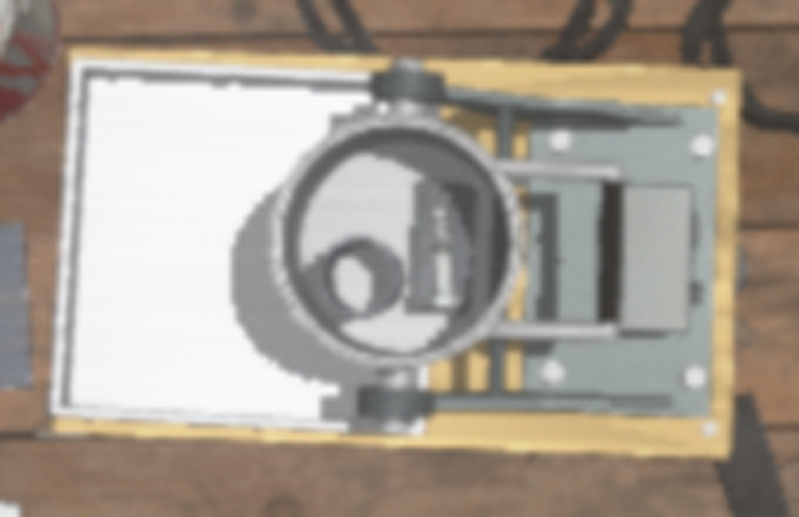

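View pics/scenec.png

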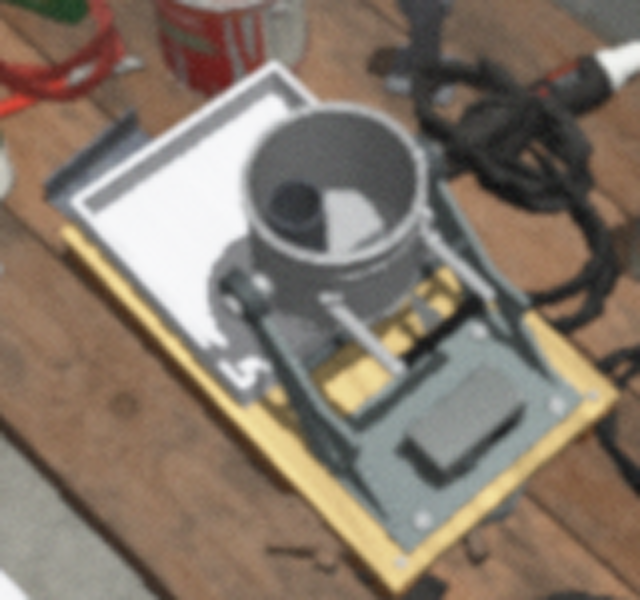

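Top crop: rim centre (397,240), handle bar centre (609,252), pivot bosses (407,80) and (395,403). Scene crop: handle (442,330), rim centre about (333,185). Next: project these to world positions.

```bash
cat > h.py <<'E'
from cell import arm
import numpy as np
def ray(n,u,v,z):
    c=arm.calibration(n); f=210/np.tan(np.radians(c["fovy"]/2)); T=np.linalg.inv(c["camera_from_world"])
    d=T[:3,:3]@np.array([(u-c["cx"])/f,-(v-c["cy"])/f,-1]); o=T[:3,3]
    return o+d*(z-o[2])/d[2]
def top(u,v,z): return ray("top",190+u/4.7,175+v/4.7,z)
def sc(u,v,z): return ray("scene",180+u/4,150+v/4,z)
E
python3 - <<'E'
from h import *
for l,p in dict(rim=top(397,240,.293),hand=top(609,252,.22),p1=top(407,80,.235),p2=top(395,403,.235),rim_s=sc(333,185,.293),hand_s=sc(442,330,.22),
 b1=top(742,70,.058),b2=top(730,457,.058),b3=top(52,435,.058),b4=top(70,48,.058)).items(): print(l,p.round(4))
print(sc(395,595,.058),sc(615,395,.058))
E
```

```text
rim [0.5118 0.0247 0.293 ]
hand [ 0.5048 -0.1033  0.22  ]
p1 [0.6122 0.0198 0.235 ]
p2 [0.4141 0.0297 0.235 ]
rim_s [0.5084 0.0222 0.293 ]
hand_s [ 0.5058 -0.1037  0.22  ]
b1 [ 0.6341 -0.207   0.058 ]
b2 [ 0.3666 -0.1927  0.058 ]
b3 [0.3873 0.2764 0.058 ]
b4 [0.6575 0.263  0.058 ]
[ 0.36336364 -0.19439837  0.058     ] [ 0.63145391 -0.20313741  0.058     ]
```

carry_out([
  [[0,0,50,0],[0,0,50,0],[0,-30,40,6],[30,-45,0,6.7],[30,-45,0,0],[35,-50,0,0],[35,-50,0,0],[35,-50,0,0],[35,-50,0,0],[35,-50,0,0],[35,-50,0,0],[35,-50,0,0]],
], hand=0, newtons=30)

```text
t: 1.6
position: [0.4807, 0.1542, 0.3786]
ee_rot: [[-0.999, 0.051, -0.0], [0.051, 0.999, 0.0], [0.0, 0.0, -1.0]]
contact_force: [1.5, 0.9, -0.3]
width: 0.003
grip_force: 0.0
```

carry_out([
  [[17,-30,0,0],[17,-29,-20,0],[0,0,-40,0],[0,0,-17,0],[0,0,-4,0],[0,0,-4,0],[0,0,0,0]],
])

```text
t: 2.48
position: [0.5144, 0.0971, 0.2942]
ee_rot: [[-0.999, 0.051, 0.001], [0.051, 0.999, 0.0], [-0.001, 0.0, -1.0]]
contact_force: [0.1, 1.1, -0.8]
width: 0.009
grip_force: 0.0
```

carry_out([
  [[0,6,-8,0],[0,6,-7,0],[0,5,-8,0],[0,4,-8,0],[0,3,-8,0],[0,3,-8,0],[0,2,-8,0],[0,1,-6,0],[0,0,0,0]],
])

```text
t: 3.6
position: [0.5164, 0.1293, 0.2348]
ee_rot: [[-0.999, 0.05, 0.006], [0.05, 0.999, 0.004], [-0.005, 0.004, -1.0]]
contact_force: [1.1, 4.2, 6.7]
width: 0.003
grip_force: 3.1
```

```bash
python3 - <<'E'
from cell import arm
import cv2,numpy as np
a=arm.camera("scene")[140:290,180:340];b=arm.camera("top")[170:290,190:360]
a=cv2.resize(a,(400,375));b=cv2.resize(b,(400,282));b=cv2.copyMakeBorder(b,0,93,0,0,0)
cv2.imwrite("pics/p1.png",np.hstack([a,b]))
E
```

```text
(no output)
```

View pics/p1.png

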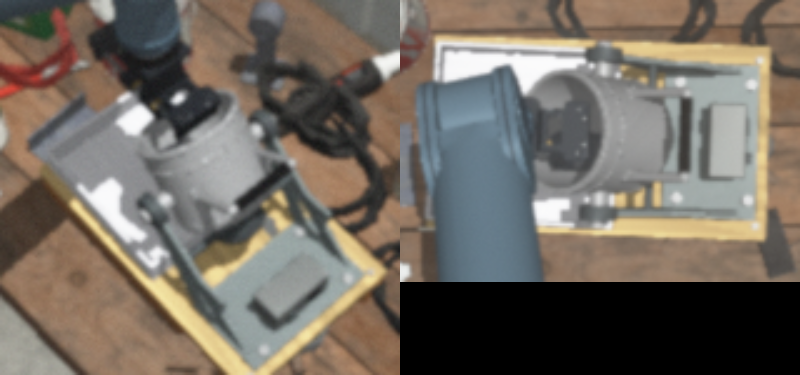

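The drum is tipped about 35°; the black handle bar shows at (685,133) in the right panel.

```bash
python3 - <<'E'
from h import *
for t in (30,35,40):
    t=np.radians(t); z=.218+.13*np.sin(t)
    print(ray("top",190+285*.425,170+133*120/282,z).round(4), ray("scene",180+263*.4,140+187*.4,z).round(4), "pred y",.0255-.13*np.cos(t),"z",z)
E
```

```text
[ 0.5092 -0.0766  0.283 ] [ 0.5139 -0.0702  0.283 ] pred y -0.08708330249197704 z 0.283
[ 0.5089 -0.0762  0.2926] [ 0.5099 -0.0739  0.2926] pred y -0.08098976575756894 z 0.292564936725636
[ 0.5087 -0.0759  0.3016] [ 0.5061 -0.0774  0.3016] pred y -0.07408577760546715 z 0.3015623892592501
```

carry_out([
  [[0,0,40,0],[0,0,55,0],[0,0,55,0],[0,0,15,0],[0,-50,0,0],[-2,-50,0,0],[-3,-50,0,0],[-2,-50,0,0],[0,0,0,0]],
], hand=0.5)

```text
t: 4.82
position: [0.5062, -0.0774, 0.3974]
ee_rot: [[-0.998, 0.059, -0.0], [0.059, 0.998, -0.001], [0.0, -0.001, -1.0]]
contact_force: [0.9, 0.7, -0.3]
width: 0.505
grip_force: 0.0
```

carry_out([
  [[0,0,-40,0],[0,0,-40,0],[0,0,-25,0],[0,0,-12,0],[0,0,0,0]],
])

```text
t: 5.45
position: [0.5069, -0.0724, 0.2802]
ee_rot: [[-0.999, 0.05, -0.001], [0.05, 0.999, 0.0], [0.001, -0.0, -1.0]]
contact_force: [0.3, -0.3, 0.1]
width: 0.499
grip_force: 0.0
```

```bash
python3 - <<'E'
from cell import arm
import cv2,numpy as np
a=arm.camera("scene")[140:290,180:340];b=arm.camera("wrist")
a=cv2.resize(a,(400,375));b=cv2.resize(b,(400,300));b=cv2.copyMakeBorder(b,0,75,0,0,0)
cv2.imwrite("pics/p2.png",np.hstack([a,b]));print(arm.get_obs()["contact_force"])
E
```

```text
[-0.10913763  0.25680242 -0.25536743]
```

View pics/p2.png

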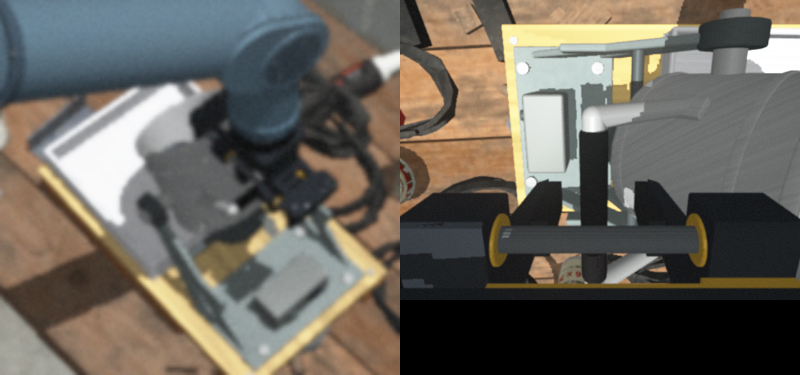

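Handle sits centred between the fingers at (594,200). Grip and tip.

carry_out([
  [[0,0,0,0],[0,0,0,0],[0,0,0,0],[0,0,0,0]],
], hand=0, newtons=25)

```text
t: 6.05
position: [0.5072, -0.0748, 0.281]
ee_rot: [[-0.999, 0.052, 0.001], [0.052, 0.999, -0.002], [-0.001, -0.002, -1.0]]
contact_force: [-0.3, -4.8, 1.8]
width: 0.156
grip_force: 24.8
```

carry_out([
  [[0,6,7,0],[1,6,7,0],[0,7,6,0],[1,7,6,0],[0,8,5,0],[1,8,5,0],[0,8,4,0],[1,9,4,0],[0,9,2,0],[1,9,2,0],[0,9,1,0],[0,0,0,0]],
])

```text
t: 7.55
position: [0.512, 0.0086, 0.3317]
ee_rot: [[-0.999, 0.054, 0.001], [0.054, 0.999, -0.005], [-0.001, -0.005, -1.0]]
contact_force: [-6.1, -10.7, 15.9]
width: 0.162
grip_force: 25.2
```

carry_out([
  [[0,8,-2,0],[1,9,-1,0],[0,9,-1,0],[1,9,-1,0],[0,9,-2,0],[1,9,-2,0],[0,9,-3,0],[1,8,-3,0],[0,8,-4,0],[0,8,-4,0],[0,0,0,0]],
])

```text
t: 8.93
position: [0.5177, 0.0958, 0.3069]
ee_rot: [[-0.999, 0.054, 0.003], [0.054, 0.999, -0.004], [-0.003, -0.004, -1.0]]
contact_force: [4.8, -8.1, -2.2]
width: 0.151
grip_force: 24.9
```

carry_out([
  [[0,8,-5,0],[1,7,-6,0],[0,6,-6,0],[0,5,-5,0],[0,2,-3,0],[0,0,0,0],[0,0,0,0]],
])

```text
t: 9.8
position: [0.5189, 0.1231, 0.2819]
ee_rot: [[-0.999, 0.054, 0.003], [0.054, 0.999, -0.004], [-0.004, -0.004, -1.0]]
contact_force: [6.6, -8.9, -1.8]
width: 0.141
grip_force: 24.8
```

```bash
python3 - <<'E'
from cell import arm
import cv2,numpy as np
a=arm.camera("scene")[140:290,180:340];b=arm.camera("wrist")
a=cv2.resize(a,(400,375));b=cv2.resize(b,(400,300));b=cv2.copyMakeBorder(b,0,75,0,0,0)
cv2.imwrite("pics/p3.png",np.hstack([a,b]))
E
```

```text
(no output)
```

View pics/p3.png

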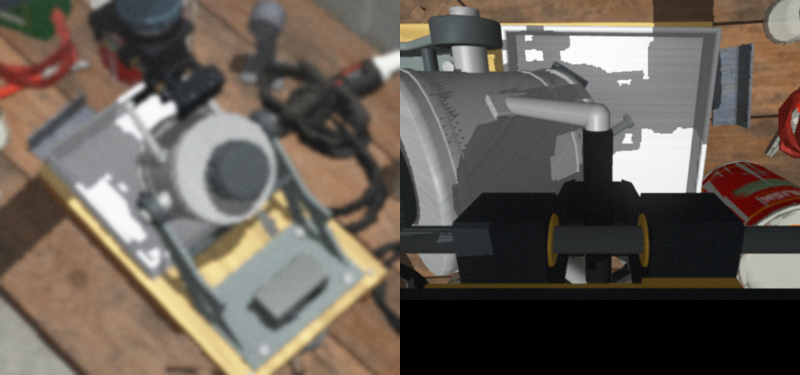

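Drum is fully tipped (~2.42). The bolt is in the tray at (622,125), and something pokes out at (570,72). I'll jog the drum a couple of times and look closer.

carry_out([
  [[0,-8,9,0],[0,-10,9,0],[0,10,-9,0],[0,8,-9,0],[0,-8,9,0],[0,-10,9,0],[0,10,-9,0],[0,8,-9,0],[0,0,0,0],[0,0,0,0],[0,0,0,0]],
])

```text
t: 11.28
position: [0.5175, 0.1227, 0.2803]
ee_rot: [[-0.999, 0.054, -0.0], [0.054, 0.999, -0.006], [-0.0, -0.006, -1.0]]
contact_force: [5.6, -9.0, -10.9]
width: 0.138
grip_force: 25.5
```

```bash
python3 - <<'E'
from cell import arm
import cv2,numpy as np
b=arm.camera("wrist")[20:300,130:530];a=arm.camera("top")[175:285,190:300]
b=cv2.resize(b,(500,350));a=cv2.resize(a,(300,300));a=cv2.copyMakeBorder(a,0,50,0,0,0)
cv2.imwrite("pics/p4.png",np.hstack([b,a]))
E
```

```text
(no output)
```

View pics/p4.png

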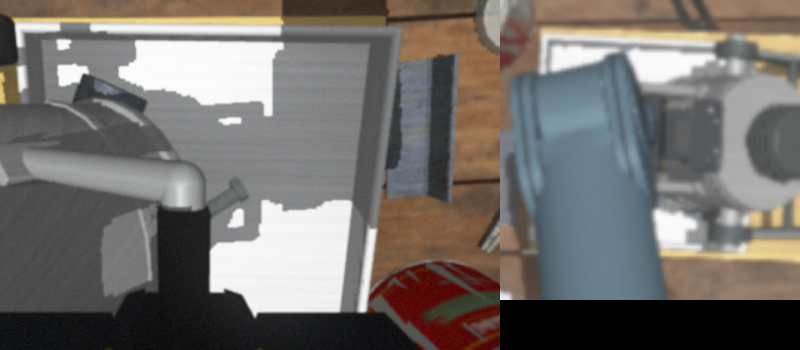

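Bolt at (235,190) and a dark piece at (110,90); the third isn't visible. I'll swing back partway to uncover the tray.

carry_out([
  [[0,-14,13,0],[-1,-15,11,0],[-1,-16,9,0],[-1,-17,6,0],[-1,-18,4,0],[-1,-18,1,0],[-1,-18,-1,0],[-1,-18,-4,0],[-1,-17,-6,0],[-1,-12,-6,0],[0,0,0,0]],
])

```text
t: 12.75
position: [0.5079, -0.0344, 0.3072]
ee_rot: [[-0.999, 0.05, -0.001], [0.05, 0.999, 0.002], [0.001, 0.002, -1.0]]
contact_force: [5.4, 2.6, -11.9]
width: 0.131
grip_force: 25.6
```

```bash
python3 - <<'E'
from cell import arm
import cv2,numpy as np
b=arm.camera("wrist");a=arm.camera("top")[175:285,190:300];c=arm.camera("scene")[140:290,180:340]
b=cv2.resize(b,(500,375));a=cv2.resize(a,(300,300));c=cv2.resize(c,(300,281))
b=cv2.copyMakeBorder(b,0,206,0,0,0)
cv2.imwrite("pics/p5.png",np.hstack([b,np.vstack([a,c])]))
E
```

```text
(no output)
```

View pics/p5.png

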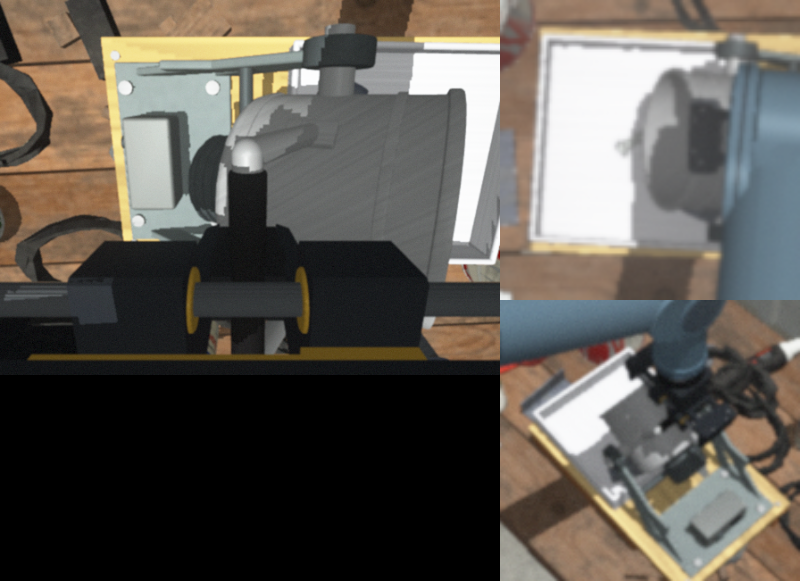

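carry_out([
  [[0,-6,-4,0],[-1,-7,-4,0],[0,-6,-5,0],[-1,-7,-5,0],[0,-6,-6,0],[-1,-5,-5,0],[0,-5,-6,0],[-1,-5,-6,0],[0,0,0,0]],
])

```text
t: 14.02
position: [0.5054, -0.0791, 0.2671]
ee_rot: [[-0.999, 0.048, 0.002], [0.048, 0.999, 0.005], [-0.002, 0.005, -1.0]]
contact_force: [6.0, 9.0, -8.7]
width: 0.132
grip_force: 25.4
```

carry_out([
  [[0,0,0,0],[0,0,0,0],[0,0,0,0],[0,0,20,0],[0,0,40,0],[0,0,40,0],[0,-20,20,0],[0,-40,0,0],[0,-40,0,0],[0,0,0,0]],
], hand=0.5)

```text
t: 15.28
position: [0.5031, -0.1867, 0.3879]
ee_rot: [[-0.998, 0.057, -0.0], [0.057, 0.998, -0.002], [-0.0, -0.002, -1.0]]
contact_force: [0.1, -0.2, 0.4]
width: 0.5
grip_force: 0.0
```

```bash
python3 - <<'E'
from cell import arm
import cv2,numpy as np
a=arm.camera("top")[175:285,190:340];c=arm.camera("scene")[140:290,180:340]
a=cv2.resize(a,(545,400),interpolation=cv2.INTER_CUBIC);c=cv2.resize(c,(250,234));c=cv2.copyMakeBorder(c,0,166,0,0,0)
cv2.imwrite("pics/p6.png",np.hstack([a,c]))
E
```

```text
(no output)
```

View pics/p6.png

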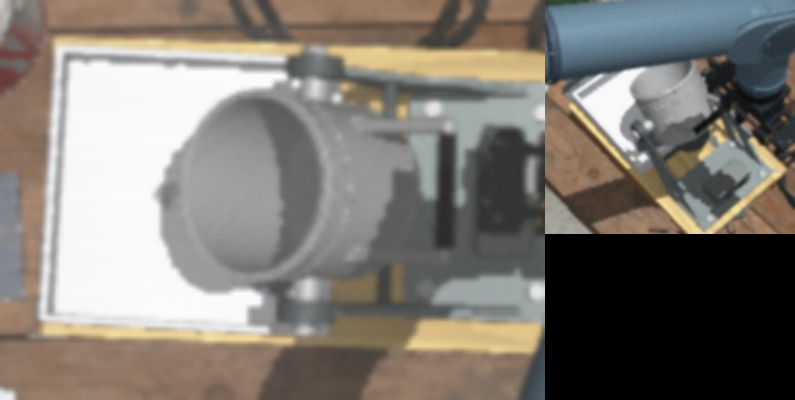

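Seen from above at ~35° tilt, the drum looks empty, with no pipe, bar or bolt in it; the bolt tip shows in the tray at (168,190). Next: shut the fingers, turn the narrow side to the drum, and press the handle down to the stop.

carry_out([
  [[0,0,0,10],[0,0,0,10],[0,0,0,10],[0,0,0,10],[0,0,0,10],[0,0,0,10],[0,0,0,10],[0,0,0,10],[0,0,0,10],[0,0,0,0]],
], hand=0)

```text
t: 16.62
position: [0.5, -0.1805, 0.36]
ee_rot: [[-0.449, -0.891, -0.071], [-0.893, 0.451, -0.008], [0.039, 0.059, -0.997]]
contact_force: [-0.3, -0.9, -0.6]
width: 0.006
grip_force: 0.0
```

```bash
python3 - <<'E'
from h import *
import cv2
o=arm.get_obs();print(o["position"],o["joints"].round(2))
# handle end check: dark bar columns in the top view
a=cv2.cvtColor(arm.camera("top"),cv2.COLOR_BGR2GRAY)
print(a[218:236:3,300:322])
E
```

```text
[ 0.50004189 -0.18049104  0.3600019 ] [ 0.73  0.32 -0.62  1.62  0.21  1.33  2.75]
[[ 99 117 135 135 138 158 167 168 165 149 105  61  47  47  48  65  84  89
   89  88  84  96]
 [ 91  91  91  95 108 136 160 166 163 145  95  55  48  46  53  68  91 102
   94  89  86  97]
 [ 94  91  94  96  96  95  91  91  95  96  71  51  47  48  49  65  84  90
   88  86  79  72]
 [ 92  91  93  93  92  94  92  90  88  80  62  47  45  47  50  66  83  88
   89  85  78  73]
 [ 93  93  94  94  94  93  91  90  90  80  58  47  47  46  55  71  85  88
   87  87  79  74]
 [ 92  93  94  97  93  91  90  90  90  79  57  47  46  47  53  71  83  87
   87  84  76  74]]
```

carry_out([
  [[0,0,0,-10],[0,0,0,-10],[0,0,0,-10],[0,0,0,-10],[0,0,0,-10],[0,0,0,-10],[0,0,0,-10],[0,0,0,-10],[0,0,0,0]],
])

```text
t: 17.8
position: [0.5002, -0.1817, 0.3607]
ee_rot: [[-0.957, 0.29, -0.023], [0.288, 0.955, 0.066], [0.042, 0.057, -0.998]]
contact_force: [-0.1, -0.2, -0.7]
width: 0.003
grip_force: 0.0
```

```bash
python3 - <<'E'
from h import *
for z in (.285,.292,.3): print(ray("top",312.6,228,z))
print(arm.get_obs()["joints"].round(2))
E
```

```text
[ 0.50519946 -0.08049203  0.285     ]
[ 0.50501511 -0.08021202  0.292     ]
[ 0.50480444 -0.07989201  0.3       ]
[ 0.61  0.28 -0.38  1.64  0.05  1.28  1.5 ]
```

carry_out([
  [[0,0,4,-10],[0,0,4,-10],[0,0,4,-10],[0,0,4,-10],[0,0,4,-10],[0,0,0,-10],[0,0,0,-10],[0,0,0,-6],[0,0,0,0]],
])

```text
t: 18.92
position: [0.5002, -0.1815, 0.3806]
ee_rot: [[0.044, 0.997, 0.061], [0.998, -0.047, 0.039], [0.042, 0.059, -0.997]]
contact_force: [0.8, -0.0, 0.3]
width: 0.002
grip_force: 0.0
```

carry_out([
  [[2,40,0,0],[2,40,-20,0],[1,18,-30,0],[0,0,-20,0],[0,-2,-8,0],[0,-5,-8,0],[0,-5,-8,0],[0,-4,-9,0],[0,-4,-10,0],[0,-2,-10,0],[0,0,0,0]],
])

```text
t: 20.3
position: [0.5051, -0.1079, 0.2568]
ee_rot: [[0.05, 0.997, 0.061], [0.998, -0.053, 0.038], [0.041, 0.059, -0.997]]
contact_force: [-0.3, -0.4, 0.8]
width: 0.007
grip_force: 0.0
```

carry_out([
  [[0,0,-6,0],[0,1,-6,0],[0,1,-6,0]],
])

```text
t: 20.68
position: [0.5065, -0.1069, 0.2405]
ee_rot: [[0.05, 0.997, 0.064], [0.998, -0.053, 0.036], [0.039, 0.063, -0.997]]
contact_force: [-1.1, -6.1, 8.5]
width: 0.001
grip_force: 4.2
```

```bash
python3 - <<'E'
from h import *
import cv2
g=lambda x:cv2.cvtColor(x,cv2.COLOR_BGR2GRAY)
n=g(arm.camera("top"));o=g(cv2.imread("pics/top0.png"))
cv2.imwrite("pics/n7.png",n)
for r in (212,222):
    print("old",o[r,236:320:2]);print("new",n[r,236:320:2])
s=g(arm.camera("scene"));so=g(cv2.imread("pics/scene0.png"))
for c in (255,265): print("s old",so[165:235:2,c]);print("s new",s[165:235:2,c])
# predicted rim positions (left/right edges, top view) vs angle
c=arm.calibration("top");f=210/np.tan(np.radians(c["fovy"]/2));P=np.array([.5115,.0255,.218]);Y=np.array([.05,.9988,0]);Z=np.array([0,0,1.])
def pj(p): q=c["camera_from_world"]@np.r_[p,1]; return (c["cx"]+f*q[0]/-q[2]).round(1),(c["cy"]-f*q[1]/-q[2]).round(1)
for t in (0,5,10,15,20,30):
    k,s_=np.cos(np.radians(t)),np.sin(np.radians(t)); R=lambda y,z:P+Y*(y*k+z*s_)+Z*(-y*s_+z*k)
    print(t,pj(R(.072,.075)),pj(R(-.072,.075)),pj(R(-.13,0)))
E
```

```text
old [249 249 249 249 248 248 248 237 191 143 100 112 180 211 213 213 213 214
 215 215 213 190 133 109 109 109 109 110  96 128 178 143 141 146 156 154
 153 156 161 164 163 161]
new [251 251 251 251 251 250 235 183 128 112 112 110 116 162 190 192 193 193
 193 190 148 118 112 112 111 110 110 116 178 172 120 120 129 129 126 102
 101 128 134 126  73  83]
old [248 248 244 177 150 152 196 142 107 160 211 211 212 212 212 213 214 214
 214 216 207 145 128 137 155 120  95  87 110 100  72 146 180 141 146  92
 119 163 163 164 143  58]
new [250 248 180 136 143 194 142 121 119 120 158 191 192 193 193 192 193 193
 193 194 193 193 193 192 165 111 111 110 110 124 202 140 133 140 110  92
  90 117  88  56  69  99]
s old [114 123 132 189 194 135 180 123 104 100  99 102 100  99  95  79  56  55
  54  55  65  70  59  87 171 108  78  81  81  81  81  86 102 116 129]
s new [107 116 122 124 124 126 124 124 122 119 114 115 110 102  99  90  80  72
  60  89 195 207 200 133  89  88  92  86  90  91  90  92  94 123 137]
s old [112 123 125 128 124 163 159  93  91  93  92  93  93  94  93  96 135 194
 200 199 196 197 19
[... 217 characters left out ...]
.2), np.float64(225.3)) (np.float64(300.3), np.float64(227.1)) (np.float64(319.9), np.float64(228.6))
5 (np.float64(246.2), np.float64(225.3)) (np.float64(297.8), np.float64(227.0)) (np.float64(319.9), np.float64(228.5))
10 (np.float64(244.4), np.float64(225.3)) (np.float64(295.2), np.float64(226.8)) (np.float64(319.6), np.float64(228.3))
15 (np.float64(242.9), np.float64(225.3)) (np.float64(292.3), np.float64(226.7)) (np.float64(319.0), np.float64(228.2))
20 (np.float64(241.7), np.float64(225.3)) (np.float64(289.3), np.float64(226.5)) (np.float64(318.0), np.float64(228.1))
30 (np.float64(240.1), np.float64(225.4)) (np.float64(283.0), np.float64(226.2)) (np.float64(314.9), np.float64(227.7))
```

Drum is now at about 8°, and the interior rows look clean. Keep pressing to the stop.

carry_out([
  [[0,2,-5,0],[0,1,-5,0],[0,0,-5,0],[0,0,-4,0],[0,0,0,0]],
])

```text
t: 21.4
position: [0.5068, -0.1024, 0.2253]
ee_rot: [[0.049, 0.997, 0.065], [0.998, -0.052, 0.036], [0.04, 0.063, -0.997]]
contact_force: [-17.0, -2.6, 45.1]
width: 0.004
grip_force: 22.5
```

At the stop (45 N, tip at the predicted handle top). Retract and check.

carry_out([
  [[0,0,10,0],[0,-10,40,0],[0,-20,50,0],[0,-20,50,0],[0,-50,0,0],[0,-50,0,0],[0,-50,0,0],[0,-50,0,0],[0,0,0,0]],
])

```text
t: 22.52
position: [0.5036, -0.3551, 0.3689]
ee_rot: [[0.054, 0.997, 0.059], [0.998, -0.057, 0.038], [0.042, 0.057, -0.998]]
contact_force: [0.4, 0.2, -0.1]
width: 0.005
grip_force: 0.0
```

```bash
python3 - <<'E'
from h import *
import cv2
g=lambda x:cv2.cvtColor(x,cv2.COLOR_BGR2GRAY)
N=arm.camera("top");n=g(N);o=g(cv2.imread("pics/top0.png"))
for r in (212,222): print("old",o[r,288:326]);print("new",n[r,288:326])
print("inside");print(n[206:250:3,252:298:2])
print("tray");print(n[192:262:3,208:250:2])
s=g(arm.camera("scene"));so=g(cv2.imread("pics/scene0.png"))
for c in (255,265): print("s old",so[165:235:2,c]);print("s new",s[165:235:2,c])
# moved things elsewhere
d=(cv2.absdiff(n,o)>60).astype(np.uint8);m,_,st,_=cv2.connectedComponentsWithStats(d);print([x.tolist() for x in st[1:] if x[4]>25])
E
```

```text
old [109 110 110 106  96  97 128 168 178 163 143 142 141 142 146 152 156 155
 154 151 153 155 156 158 161 163 164 163 163 162 161 167 178 168 155 160
 161 165]
new [118 116 116 110 103 102 134 175 188 172 149 148 149 150 152 160 164 162
 162 158 160 161 164 166 168 170 170 170 171 171 167 175 186 175 163 165
 169 173]
old [ 95  80  87 101 110 108 100  78  72  92 146 192 180 159 141 155 146 109
  92  95 119 155 163 164 163 162 164 160 143  94  58  55  57  67 109 158
 171 171]
new [145 121 119 118 118 117 106  82  78  96 152 200 188 165 147 161 153 115
  96 100 124 160 171 173 171 170 169 168 149 100  61  58  60  70 114 164
 179 180]
inside
[[251 248 225 185 136 103  97 101 107 113 116 116 118 116 114 108  96  95
  140 185 186 178 115]
 [243 200 156 107 103 140 204 217 219 208 202 162 126 119 117 117 116 114
  107 100 162 184 176]
 [199 150 107 118 188 219 220 222 221 221 222 222 222 209 157 120 118 117
  118 116 103 134 188]
 [157 111 127 208 222 222 222 223 222 223 224 223 223 222 222 195 128 120
  118 117 117 109 161]
 [119 117 199 218 217 218 219 219 220 221 221 222 223 222 223 223
[... 3527 characters left out ...]
199 196 197 198 197 189 172  91 114  93 119 125 177 173 121  84]
s new [121 131 133 131 132 166 172  97  97  93  98  97  98  96  96  94 129 114
 113 121 129 137 138 141 147 152 152 149 145 140 138 134 126 128 122]
[[417, 187, 28, 33, 538], [471, 201, 20, 13, 108], [255, 213, 34, 31, 478], [451, 215, 12, 6, 45], [443, 222, 21, 17, 148], [422, 226, 24, 26, 334], [325, 237, 22, 35, 357], [480, 243, 24, 38, 394], [426, 265, 22, 26, 233], [488, 268, 7, 9, 27], [310, 310, 116, 110, 1492], [260, 337, 49, 14, 472], [35, 344, 17, 29, 117], [251, 358, 5, 9, 29], [240, 369, 11, 16, 90], [422, 393, 16, 9, 64], [215, 399, 42, 21, 450], [266, 410, 11, 10, 73], [286, 410, 19, 5, 67], [289, 416, 18, 4, 38]]
```

```bash
python3 -c "
from cell import arm
print(arm.hand_in())"
```

```text
the job is handed in; nothing more can be done
None
```

The job is handed in at about 23 s: the drum is empty, back upright against its stop and released, with nothing else seen out of place. In the tray I saw the bolt clearly and another dark piece, but never the third, so I'm inferring it lies under the drum. The hand only turns about the vertical, so I started the tip by pressing on the front rim, and closed the drum by pressing down on the handle.

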